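# Load the vibratory polisher

## Robot

A 6-joint arm with a two-finger parallel gripper is mounted at the origin on the work surface. World frame = base frame: x ahead of the robot, y to its left, z up, the work surface at z = 0. Lengths are in m, angles in degrees, forces in N, time in s.
With the tool pointing down it reaches from about 0.4 to 0.825 m from the base axis. Payload 7 kg.
Tool frame: the origin (TCP) lies on the centre line of the jaws, within the pads' length; the fingertips stand 22 mm ahead of it and the grasp point (between the pads) lies 3 mm ahead of it; x points along the fingers, y is the direction in which the jaws open and shut, and the axes are right-handed (so a half turn about x gives the same grasp; the last joint's range is limited). The gripper opens to 85 mm and grips with 20 to 120 N. Pads are 22 mm wide; open, the fingers measure 114 mm over their backs; the gripper's body (76 mm by 85 mm) begins 54 mm behind the grasp point. The pads swing forward as they close: fully open they stand 13 mm farther back than shut.
Start: joints at [-53.337, 20.546, 0.682, 0, -70.136, -16.507], TCP at [0.233, -0.634, 0.253] pointing down, gripper open.
Joint ranges: [-176.03, 176.03], [-82.01, 121.73], [-58.28, 71.71], [-173.87, 95.51], [-174.79, -0.11], [-173.66, 173.66]. Speed limits (degrees/s): [136.94, 136.94, 172.46, 180, 180, 180].

## Interface

Orientations are given as [roll, pitch, yaw] about the fixed x, y, z axes, in that order (R = Rz(yaw) Ry(pitch) Rx(roll)).
In Python, from plant import get_state, capture, camera_model, finish_job gives the robot as it stands. The module is installed in compiled form; this text tells all that it offers.
- The arm moves only by the tool carry_out, never from a script. Its argument "rows" is a list of rows, each an object of numbers: "tx", "ty", "tz": the shift along the tool's x, y, z as a fraction of full scale; "ax", "ay", "az": the turn, a rotation vector about the tool's x, y, z as a fraction of full scale; "jaw": the opening, from -1 (shut) to 1 (fully open), so that 0 is half open. A call has 1 to 10 rows; each row shifts and turns the commanded pose from where the row before left it, along the tool's axes as they then stand; what a row does not reach is not made up. Full scale, the value 1, is 3 cm for a shift and 8 degrees for a turn. A row lasts 1/10 s, in which the tool goes at most 50 mm and 8.59 degrees, less where a joint would pass 70% of its speed; a pose out of reach is approached as far as the arm can. A call with a number of a shift or a turn outside -1 to 1 is refused whole. A call with a gripper value outside its range is refused whole. The fingers move at their own pace and stop on an object; "force" is the grip in N (left out, the last holds). Time passes only in rows, so rows that do not move let the fingers close. It gives the time, the measured TCP pose, the force and the opening at its end, in the units of the state.
- get_state(): the state, without advancing time (a new reading comes with each control period).
- capture(name): name is "scene" or "top" or "wrist"; returns the picture (420x560x3 uint8, blue, green, red); there is no depth.
- camera_model(name): a dict with "mtx" (3x3 intrinsics, pixels), "dist_coeffs" ([k1, k2, p1, p2, k3] as OpenCV has them; the pictures are not rectified), "pose" (4x4, takes a point from camera to world coordinates). Camera axes: x right, y up, looking along -z (the intrinsics and any distortion apply to the point x, -y, -z); pixel columns grow to the right and rows downward; lengths in m; the calibration is good to about 2 mm. A picture is of the moment at which its call begins: read the wrist's pose just before it. camera_model takes no time and is no camera call; for the wrist camera it gives the pose at the moment of the call.
- finish_job(): hands the job in, once; it reports no verdict.
The state is a dict: "clock": time; "joints": joint angles; "joint_velocities": joint speeds; "tau": joint torques, N m; "position": TCP position; "orientation": TCP orientation; "contact_force": force on the tool from outside, world axes, zero at the start; "moment": the same for the moment, N m; "width": finger opening in m.
Only numpy, scipy, OpenCV 4.12 (cv2) and the standard library are available. Lean on these libraries where they do the work, as an engineer would, in place of code of your own. Each camera call takes 0.05 s, during which the arm holds its last target. There are 200 camera calls.

## Task

Load the polisher: take the two big hollow copper beads, the round one and the olive-shaped one, from the cork rings and lower them into the deep bowl, one on each side of its divider. They are thin-walled and dent easily, so set each down gently on the bowl's floor; do not drop them in or knock them against the bowl. Then slide the lid's collar down over the centre post until the lid lies flat on the rim; leave the small bead and everything else where it is.

Things in the scene. Friction and masses are not known exactly. Their poses are not given: they have to be found in the camera images.
- bowl: fixed polisher: round plate on springs with a deep grey open bowl, outer radius 105 mm, inner 101 mm (96 at the floor). Origin: centre of its underside on the table, z up; inner floor 46 mm, rim 135 mm above. A 5 mm divider wall along the bowl's x axis, top 91 mm above the origin, parts it into a +y and a -y half
- post_top (a point): top of the upright steel post on the bowl's axis, 170 mm above the table; 16 mm diameter, the last 12 mm tapering to 8 mm
- bowl_rim (a point): centre of the bowl's mouth, on the post's axis, at the height of the rim (135 mm above the table)
- half_a (a point): point on the bowl's inner floor in the middle of the +y half, 58 mm from the axis
- half_b (a point): the same in the -y half
- lid: loose grey lid lying on the table: disc of 212 mm diameter, 5 mm thick (three low pads under its edge included), with an upright round collar in its middle, 44 mm outer diameter, rising to 47 mm above the underside; a 20 mm hole runs right through. 250 g. Origin: centre of the underside, z up. Grip it by the collar. Seated, its underside lies on the rim
- nest_board: fixed wooden board 270 x 85 x 12 mm, long along its x axis, with three cork rings (60 mm outer diameter, 12 mm high, top 24 mm above the table) at x = -85, 0, +85 mm; the two big beads and the small bead each lie in one, in any order. Origin: centre of the underside
- sphere_center (a point): centre of the big round copper bead, a hollow ball of 60 mm diameter, about 100 g
- olive: big olive-shaped copper bead lying on its side, 70 mm long along its x axis, 54 mm diameter across the middle, about 85 g. Only the direction of its x axis matters; it may roll about it
- olive_center (a point): centre of the olive-shaped bead
- sphere: the big round bead (origin is a point of its surface that turns with it; use sphere_center)
- small_bead: small copper ball, 44 mm diameter, in the third cork ring of the nest board; origin: its lowest point as built. Not part of the job
Not all that is in view belongs to the job. What is shaped like the sphere but turquoise is not meant.

How it is judged (in metres and radians):
On the way:
1. both big beads lie on the bowl's floor, one on each side of the divider (horizontal distance between each of sphere_center, olive_center and bowl_rim below 0.09 m and z of sphere_center in the frame of bowl between 0.06 and 0.084 m and z of olive_center in the frame of bowl between 0.06 and 0.09 m and ((y of sphere_center in the frame of bowl above 0.02 m and y of olive_center in the frame of bowl below -0.02 m) or (y of sphere_center in the frame of bowl below -0.02 m and y of olive_center in the frame of bowl above 0.02 m)) and contact force between the fingers and sphere below 0.2 N and contact force between the fingers and olive below 0.2 N), for 0.2 s.
At the end, for the whole second after the job is handed in: both big beads lie on the bowl's floor, one each side of the divider (centres 20 mm or more off it, within 90 mm of the axis, at most 8 mm (round) or 17 mm (olive) above lying height); the lid is at rest on the rim, collar up over the post (within 5 mm of the axis, 4 mm in height, 0.04 rad of level) (horizontal distance between each of sphere_center, olive_center and bowl_rim below 0.09 m and z of sphere_center in the frame of bowl between 0.06 and 0.084 m and z of olive_center in the frame of bowl between 0.06 and 0.09 m and ((y of sphere_center in the frame of bowl above 0.02 m and y of olive_center in the frame of bowl below -0.02 m) or (y of sphere_center in the frame of bowl below -0.02 m and y of olive_center in the frame of bowl above 0.02 m)) and horizontal distance between lid and bowl_rim below 0.005 m and z of lid in the frame of bowl_rim between -0.004 and 0.004 m and angle between lid's own z axis and vertical below 0.04 rad and linear speed of lid below 0.02 m/s); the robot touches nothing.
It fails at once if a big bead meets the bowl with more than 30 N (pressed or knocked) (contact force between any of sphere, olive and bowl above 30 N).
It fails at once if a big bead falls into the bowl, faster than 0.6 m/s (a drop of about 20 mm) ((horizontal distance between sphere_center and bowl_rim below 0.1 m and z of sphere_center in the frame of bowl below 0.13 m and linear speed of sphere above 0.6 m/s) or (horizontal distance between olive_center and bowl_rim below 0.1 m and z of olive_center in the frame of bowl below 0.13 m and linear speed of olive above 0.6 m/s)).
It fails at once if the big beads knock against each other or the lid hits them (contact force between sphere and olive above 1 N or contact force between any of sphere, olive and lid above 1 N).
It fails at once if the small bead is moved by more than 30 mm (distance of small_bead from where it was at the start of the episode above 0.03 m).
It also fails if it takes over 72 s, if anything falls off the work surface, if the arm or the gripper's body presses on something with over 40 N, if the wrist force passes 120 N, or if a joint passes its speed limit or range.

## Working session

There is one attempt and no reset: what is moved stays moved. The work goes in short steps, Python scripts to look and compute and a tool call to move; the robot and the scene stay as the last step left them, time stands still between calls to the robot, and variables do not carry over. Pictures are saved under pics/ and viewed, about 8 in all and at most 12, crops included, and the job is handed in when it is done.

Besides the shell and the picture viewer there is one more tool, called as name(argument=value, ...), one argument or row to a line, values as JSON. carry_out: Moves the arm, as the interface text tells. Shift numbers are shares of 3 cm and turn numbers shares of 8 degrees, none past 1 either way. Its arguments: {"type":"object","properties":{"rows":{"type":"array","items":{"type":"object","properties":{"tx":{"type":"number","minimum":-1,"maximum":1},"ty":{"type":"number","minimum":-1,"maximum":1},"tz":{"type":"number","minimum":-1,"maximum":1},"ax":{"type":"number","minimum":-1,"maximum":1},"ay":{"type":"number","minimum":-1,"maximum":1},"az":{"type":"number","minimum":-1,"maximum":1},"jaw":{"type":"number"}}}},"force":{"type":"number"}},"required":["rows"]}

```bash
mkdir -p pics
cat > h.py <<'E'
import numpy as np, cv2
from plant import get_state, capture, camera_model
from scipy.spatial.transform import Rotation as R
def ray(cm,uv):
    k=cv2.undistortPoints(np.array([[uv]],float),np.array(cm["mtx"]),np.array(cm["dist_coeffs"]))[0,0]
    T=np.array(cm["pose"]);d=T[:3,:3]@np.array([k[0],-k[1],-1]);return T[:3,3],d/np.linalg.norm(d)
def onplane(cm,uv,z):
    o,d=ray(cm,uv);return o+d*(z-o[2])/d[2]
def proj(cm,p):
    T=np.array(cm["pose"]);c=T[:3,:3].T@(np.array(p)-T[:3,3]);c=c*[1,-1,-1]
    return cv2.projectPoints(c[None],np.zeros(3),np.zeros(3),np.array(cm["mtx"]),np.array(cm["dist_coeffs"]))[0].ravel()
def tri(r):
    A=sum(np.eye(3)-np.outer(d,d) for o,d in r);b=sum((np.eye(3)-np.outer(d,d))@o for o,d in r);return np.linalg.solve(A,b)
def Rt(): 
    s=get_state();return R.from_euler('xyz',s["orientation"],degrees=True).as_matrix()
E
python3 - <<'E'
from h import *
for n in ["scene","top"]:
    im=capture(n);cv2.imwrite(f"pics/{n}0.png",im);c=camera_model(n);print(n,np.round(c["pose"],3).tolist(),np.round(c["mtx"],1).tolist())
a=cv2.imread("pics/scene0.png");b=cv2.imread("pics/top0.png")
s=get_state();print(s);print(np.round(Rt(),3))
E
```

```text
scene [[0.423, -0.659, 0.621, 1.194], [0.906, 0.294, -0.306, -0.391], [0.019, 0.692, 0.721, 0.942], [0.0, 0.0, 0.0, 1.0]] [[503.5, 0.0, 281.0], [0.0, 503.5, 214.3], [0.0, 0.0, 1.0]]
top [[0.056, 0.978, -0.201, 0.349], [-0.998, 0.055, -0.011, -0.079], [0.001, 0.201, 0.98, 0.952], [0.0, 0.0, 0.0, 1.0]] [[381.8, 0.0, 283.8], [0.0, 381.8, 210.7], [0.0, 0.0, 1.0]]
{'clock': 0.1, 'joints': array([-5.33360812e+01,  2.05874281e+01,  6.40864490e-01, -1.83006265e-02,
       -7.01338074e+01, -1.65051009e+01]), 'joint_velocities': array([-0.07392445, -0.05069427,  0.08761219,  0.0898374 , -0.00861292,
        0.04546118]), 'tau': array([-2.41555426e-03, -5.84764481e+01,  2.94109923e+01,  6.95464432e+00,
       -3.20361687e-03,  2.72089508e-06]), 'position': array([ 0.2324611 , -0.63331237,  0.25246845]), 'orientation': array([ 94.42381173,  89.91780764, 114.57639856]), 'contact_force': array([-0.46731981, -0.62572555, -0.11909972]), 'moment': array([-0.06010034,  0.03429017,  0.02200786]), 'width': 0.0851059840794436}
[[-0.001 -0.345  0.939]
 [ 0.001  0.939  0.345]
 [-1.     0.001 -0.   ]]
```

View pics/top0.png

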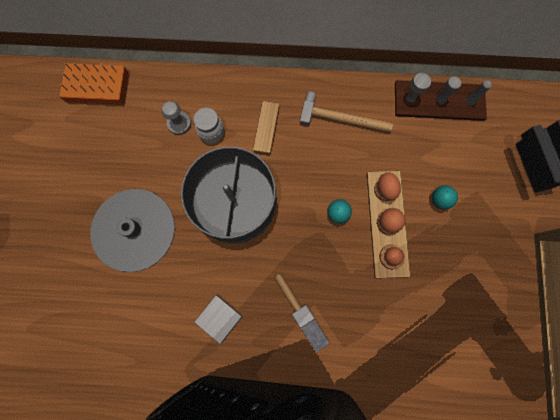

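View pics/scene0.png

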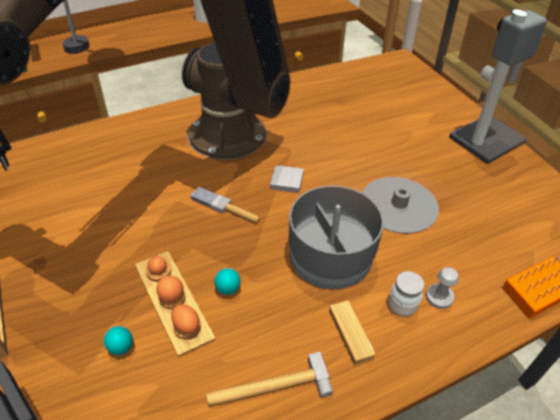

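Copper things, top view: (389,186), (391,220), (394,256). The last is clearly small, so the olive is one of the first two. The turquoise balls at (340,212) and (445,197) are decoys. I'll measure and confirm in an enlarged crop.

Run:
```python
from h import *
out=[]
rays={}
for n,roi in [("top",(365,165,50,120)),("scene",(130,240,90,120))]:
    im=cv2.imread(f"pics/{n}0.png");c=camera_model(n);x,y,w,h=roi
    hsv=cv2.cvtColor(im,cv2.COLOR_BGR2HSV)
    m=((hsv[...,0]<=10)|(hsv[...,0]>174))&(hsv[...,1]>125)&(hsv[...,2]>50)
    mm=np.zeros(m.shape,np.uint8);mm[y:y+h,x:x+w]=m[y:y+h,x:x+w]*255
    mm=cv2.morphologyEx(mm,cv2.MORPH_OPEN,np.ones((3,3)))
    cs=[q for q in cv2.findContours(mm,0,1)[0] if cv2.contourArea(q)>60]
    crop=cv2.resize(im[y:y+h,x:x+w],None,fx=5,fy=5,interpolation=2)
    cs.sort(key=lambda q:q[:,0,1].mean()*(1 if n=="top" else -1))
    for q in cs:
        e=cv2.fitEllipse(q);print(n,np.round(e[0],1),np.round(e[1],1),round(e[2]),cv2.contourArea(q))
        cv2.drawContours(crop,[((q-[x,y])*5+2)],-1,(0,255,0),1)
        print("  z=.05:",onplane(c,e[0],.05).round(4))
        rays.setdefault(n,[]).append(ray(c,e[0]))
    out.append(crop[:600])
w=sum(o.shape[1] for o in out);H=max(o.shape[0] for o in out);I=np.zeros((H,w,3),np.uint8);k=0
for o in out: I[:o.shape[0],k:k+o.shape[1]]=o;k+=o.shape[1]
cv2.imwrite("pics/crop1.png",I)
for a,b in zip(rays["top"],rays["scene"]): print("tri",tri([a,b]).round(4))
```

```text
top [389.1 186.1] [20.3 26.3] 170 417.5
  z=.05: [ 0.6095 -0.3233  0.05  ]
top [392.  220.2] [22.9 24.3] 85 434.5
  z=.05: [ 0.5252 -0.3304  0.05  ]
top [393.7 255.8] [16.9 17.7] 147 232.0
  z=.05: [ 0.4398 -0.3343  0.05  ]Traceback (most recent call last):
  File "<stdin>", line 22, in <module>
KeyError: 'scene'
```

View pics/crop1.png

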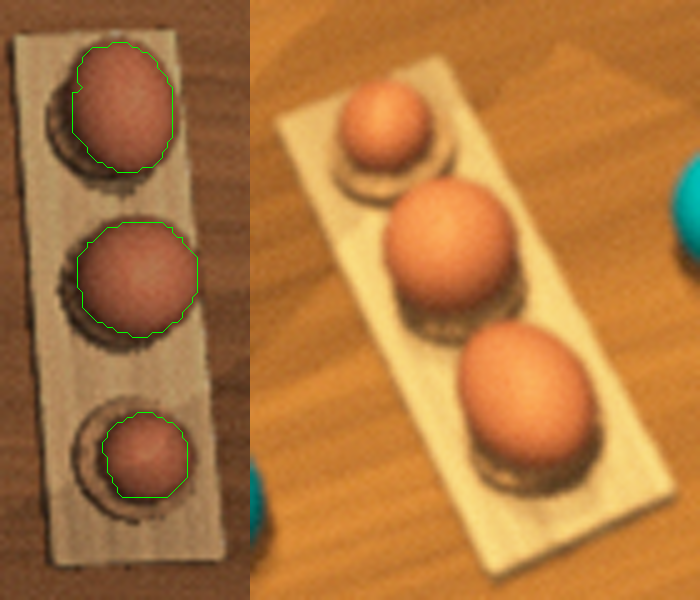

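Confirmed: olive at (389,186), long axis roughly along world x; sphere at (392,220); small bead at (394,256). Next I measure the bowl and lid.

Run:
```python
from h import *
P=[]
for n,rois in [("top",[(180,145,100,100),(100,200,56,56)]),("scene",[(280,180,110,110),(375,170,56,56)])]:
    im=cv2.imread(f"pics/{n}0.png")
    P.append([cv2.resize(im[y:y+h,x:x+w],(400,300) if 0 else (300,300),interpolation=2) for x,y,w,h in rois])
cv2.imwrite("pics/crop2.png",np.vstack([np.hstack(p) for p in P]))
rays={}
for n,roi in [("scene",(130,240,90,120))]:
    im=cv2.imread(f"pics/{n}0.png");c=camera_model(n);x,y,w,h=roi
    hsv=cv2.cvtColor(im,cv2.COLOR_BGR2HSV)
    for p in [(157,264),(170,288),(186,320),(140,270),(160,310)]: print(p,hsv[p[1],p[0]])
t=camera_model("top")
for p,z in [((228,190),.17),((127,226),.047),((340,212),.03),((445,197),.03),((206,124),.05)]: print(p,onplane(t,p,z).round(3))
```

```text
(157, 264) [ 13 167 247]
(170, 288) [ 13 169 248]
(186, 320) [ 14 167 250]
(140, 270) [ 20 134 239]
(160, 310) [ 22 129 246]
(228, 190) [0.547 0.049 0.17 ]
(127, 226) [0.476 0.304 0.047]
(340, 212) [ 0.542 -0.208  0.03 ]
(445, 197) [ 0.595 -0.468  0.03 ]
(206, 124) [0.746 0.139 0.05 ]
```

View pics/crop2.png

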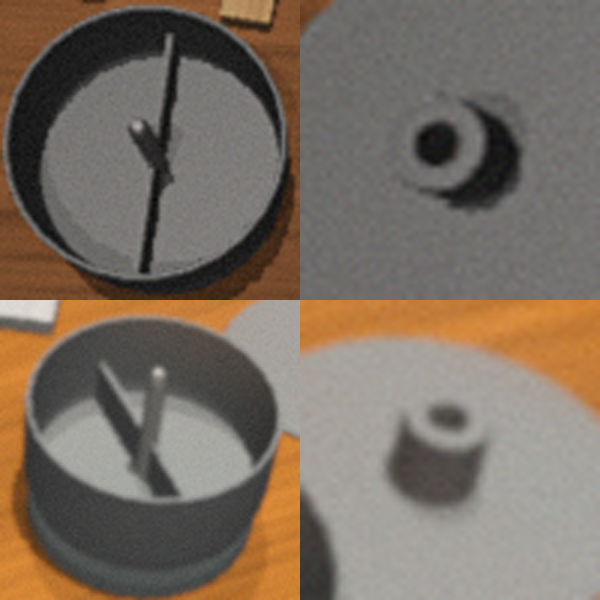

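Run:
```python
from h import *
t,s=camera_model("top"),camera_model("scene")
print("post",tri([ray(t,(225.4,186.7)),ray(s,(337.7,206.2))]).round(4),onplane(t,(225.4,186.7),.17).round(4),onplane(s,(337.7,206.2),.17).round(4))
print("lid",tri([ray(t,(125,226.3)),ray(s,(402.3,191.7))]).round(4),onplane(t,(125,226.3),.047).round(4),onplane(s,(402.3,191.7),.047).round(4))
a=onplane(t,(236.5,157),.091);b=onplane(t,(228,235.4),.091);print("div",a.round(4),b.round(4),np.degrees(np.arctan2(*(a-b)[[1,0]])))
print("rim",onplane(t,(228.2,192),.135).round(4))
im=cv2.imread("pics/scene0.png");hsv=cv2.cvtColor(im,cv2.COLOR_BGR2HSV)
m=(hsv[...,0]<=16)&(hsv[...,1]>150)
mm=np.zeros(m.shape,np.uint8);mm[250:350,140:206]=m[250:350,140:206]*255;mm=cv2.erode(mm,np.ones((3,3)))
cs=[q for q in cv2.findContours(mm,0,1)[0] if cv2.contourArea(q)>60];cs.sort(key=lambda q:-q[:,0,1].mean())
for q,tp in zip(cs,[(389.1,186.1),(392,220.2),(393.7,255.8)]):
    e=cv2.fitEllipse(q);print(np.round(e,1) if 0 else e);print("tri",tri([ray(t,tp),ray(s,e[0])]).round(4))
```

```text
post [0.5551 0.0573 0.1688] [0.5541 0.0554 0.17  ] [0.5564 0.0585 0.17  ]
lid [0.4759 0.3117 0.0452] [0.4749 0.309  0.047 ] [0.4773 0.3126 0.047 ]
div [0.6488 0.0491 0.091 ] [0.4611 0.0533 0.091 ] -1.2779705625832092
rim [0.5516 0.0542 0.135 ]
((151.88983154296875, 328.66119384765625), (25.28331756591797, 76.44610595703125), 164.98562622070312)
tri [ 0.6086 -0.3603  0.0288]
((171.84107971191406, 295.63958740234375), (24.634550094604492, 109.72964477539062), 152.87037658691406)
tri [ 0.5307 -0.3314  0.029 ]
((192.35447692871094, 270.0155029296875), (27.434661865234375, 70.97733306884766), 162.2796630859375)
tri [ 0.4593 -0.2999  0.0294]
```

carry_out(
  rows=[
    {"tz": 0.9,"ty": 0.436,"jaw": 1},
    {"tz": 0.9,"ty": 0.436,"jaw": 1},
    {"tz": 0.9,"ty": 0.436,"jaw": 1},
    {"tz": 0.9,"ty": 0.436,"jaw": 1},
    {"tz": 0.9,"ty": 0.436,"jaw": 1},
    {"tz": 0.9,"ty": 0.436,"jaw": 1},
    {"tz": 0.9,"ty": 0.436,"jaw": 1},
    {"tz": 0.9,"ty": 0.436,"jaw": 1},
    {"tz": 0.9,"ty": 0.436,"jaw": 1},
    {"tz": 0.9,"ty": 0.436,"jaw": 1},
  ],
  force=20,
)

```text
schema error: expected keys tx, ty, tz, ax, ay, az, jaw
```

carry_out(
  rows=[
    {"tz": 0.9,"ty": 0.436,"jaw": 1},
    {"tz": 0.9,"ty": 0.436,"jaw": 1},
    {"tz": 0.9,"ty": 0.436,"jaw": 1},
    {"tz": 0.9,"ty": 0.436,"jaw": 1},
    {"ax": 0.95,"tx": 0.8,"jaw": 1},
    {"ax": 0.95,"tx": 0.9,"jaw": 1},
    {"jaw": 1},
    {"jaw": 1},
    {"jaw": 1},
  ],
)

```text
schema error: expected keys tx, ty, tz, ax, ay, az, jaw
```

Run:
```python
from h import *
s=get_state();print(s["clock"],s["position"],s["contact_force"]);print(Rt().round(3))
c=camera_model("wrist");print(np.round(c["pose"],3).tolist());im=capture("wrist");cv2.imwrite("pics/w1.png",im)
t,sc=camera_model("top"),camera_model("scene")
print(tri([ray(t,(392,220.2)),ray(sc,(170,288.6))]),tri([ray(t,(389.1,186.1)),ray(sc,(185.4,318.6))]))
for p in [(.524,-.331,.046),(.608,-.324,.045)]: print(proj(c,p))
```

```text
0.1 [ 0.2324611  -0.63331237  0.25246845] [-0.46731981 -0.62572555 -0.11909972]
[[-0.001 -0.345  0.939]
 [ 0.001  0.939  0.345]
 [-1.     0.001 -0.   ]]
[[-0.345, -0.887, -0.308, 0.154], [0.939, -0.325, -0.114, -0.662], [0.001, -0.328, 0.945, 0.373], [0.0, 0.0, 0.0, 1.0]]
[ 0.52617097 -0.32869523  0.04780808] [ 0.61125863 -0.32171543  0.04657544]
[388.09767969 412.83766906]
[368.04859753 443.74845059]
```

View pics/w1.png

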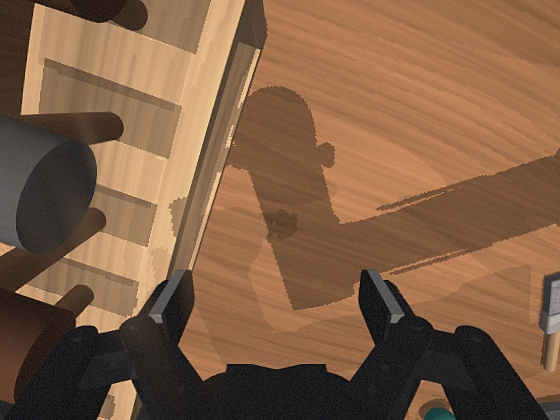

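carry_out(
  rows=[
    {"tx": 0,"ty": 0.436,"tz": 0.9,"ax": 0,"ay": 0,"az": 0,"jaw": 1},
    {"tx": 0,"ty": 0.436,"tz": 0.9,"ax": 0,"ay": 0,"az": 0,"jaw": 1},
    {"tx": 0,"ty": 0.436,"tz": 0.9,"ax": 0,"ay": 0,"az": 0,"jaw": 1},
    {"tx": 0,"ty": 0.436,"tz": 0.9,"ax": 0,"ay": 0,"az": 0,"jaw": 1},
    {"tx": 0,"ty": 0.436,"tz": 0.9,"ax": 0,"ay": 0,"az": 0,"jaw": 1},
    {"tx": 0,"ty": 0.436,"tz": 0.9,"ax": 0,"ay": 0,"az": 0,"jaw": 1},
    {"tx": 0,"ty": 0.436,"tz": 0.9,"ax": 0,"ay": 0,"az": 0,"jaw": 1},
    {"tx": 0,"ty": 0.436,"tz": 0.9,"ax": 0,"ay": 0,"az": 0,"jaw": 1},
    {"tx": 0,"ty": 0.436,"tz": 0.9,"ax": 0,"ay": 0,"az": 0,"jaw": 1},
    {"tx": 0,"ty": 0.436,"tz": 0.9,"ax": 0,"ay": 0,"az": 0,"jaw": 1},
  ],
  force=20,
)

```text
clock: 1.15
position: [0.4416, -0.4167, 0.2531]
orientation: [118.2, 90.0, 138.3]
contact_force: [-0.0, -0.4, 0.1]
width: 0.0851
```

carry_out(
  rows=[
    {"tx": 0,"ty": 0.436,"tz": 0.9,"ax": 0,"ay": 0,"az": 0,"jaw": 1},
    {"tx": 0,"ty": 0.436,"tz": 0.9,"ax": 0,"ay": 0,"az": 0,"jaw": 1},
    {"tx": 0,"ty": 0.436,"tz": 0.9,"ax": 0,"ay": 0,"az": 0,"jaw": 1},
    {"tx": 0,"ty": 0.436,"tz": 0.9,"ax": 0,"ay": 0,"az": 0,"jaw": 1},
    {"tx": 0.8,"ty": 0,"tz": 0,"ax": 0.95,"ay": 0,"az": 0,"jaw": 1},
    {"tx": 0.9,"ty": 0,"tz": 0,"ax": 0.95,"ay": 0,"az": 0,"jaw": 1},
    {"tx": 0,"ty": 0,"tz": 0,"ax": 0,"ay": 0,"az": 0,"jaw": 1},
    {"tx": 0,"ty": 0,"tz": 0,"ax": 0,"ay": 0,"az": 0,"jaw": 1},
  ],
)

```text
clock: 1.95
position: [0.5242, -0.3316, 0.2024]
orientation: [-179.2, 89.9, -174.0]
contact_force: [0.2, -0.5, 0.3]
width: 0.0852
```

Run:
```python
from h import *
s=get_state();print(s["clock"],s["position"],s["contact_force"]);print(Rt().round(3))
c=camera_model("wrist");im=capture("wrist")
for p in [(.526,-.329,.047),(.610,-.322,.045)]:
    q=proj(c,p);print(q);cv2.circle(im,tuple(int(v) for v in q),3,(0,255,0),-1)
cv2.imwrite("pics/w2.png",im)
```

```text
1.95 [ 0.52418943 -0.33164862  0.20242065] [ 0.22738241 -0.48690398  0.33501812]
[[-0.001 -0.09   0.996]
 [-0.     0.996  0.09 ]
 [-1.    -0.    -0.001]]
[278.32406136 201.92233436]
[277.49385327 275.59259564]
```

View pics/w2.png

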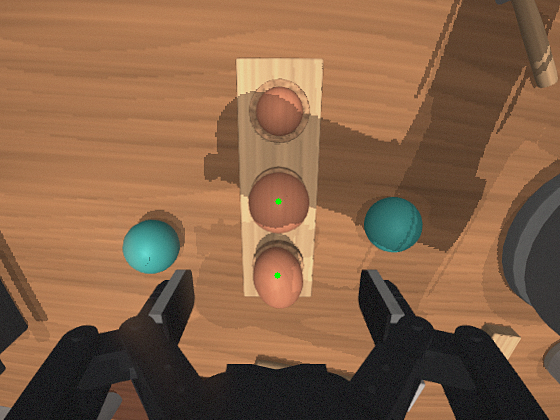

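carry_out(
  rows=[
    {"tx": 0.95,"ty": 0.11,"tz": 0.07,"ax": 0,"ay": 0,"az": 0,"jaw": 1},
    {"tx": 0.95,"ty": 0,"tz": 0,"ax": 0,"ay": 0,"az": 0,"jaw": 1},
    {"tx": 0.95,"ty": 0,"tz": 0,"ax": 0,"ay": 0,"az": 0,"jaw": 1},
    {"tx": 0.9,"ty": 0,"tz": 0,"ax": 0,"ay": 0,"az": 0,"jaw": 1},
    {"tx": 0.6,"ty": 0,"tz": 0,"ax": 0,"ay": 0,"az": 0,"jaw": 1},
    {"tx": 0.5,"ty": 0,"tz": 0,"ax": 0,"ay": 0,"az": 0,"jaw": 1},
    {"tx": 0,"ty": 0,"tz": 0,"ax": 0,"ay": 0,"az": 0,"jaw": 1},
    {"tx": 0,"ty": 0,"tz": 0,"ax": 0,"ay": 0,"az": 0,"jaw": 0.55},
  ],
  force=25,
)

```text
clock: 2.8
position: [0.5269, -0.3286, 0.0581]
orientation: [-34.8, 89.9, -29.7]
contact_force: [0.4, 0.0, 0.7]
width: 0.0734
```

carry_out(
  rows=[
    {"tx": 0,"ty": 0,"tz": 0,"ax": 0,"ay": 0,"az": 0,"jaw": 0.5},
    {"tx": 0,"ty": 0,"tz": 0,"ax": 0,"ay": 0,"az": 0,"jaw": 0.3},
    {"tx": 0,"ty": 0,"tz": 0,"ax": 0,"ay": 0,"az": 0,"jaw": 0.2},
    {"tx": 0,"ty": 0,"tz": 0,"ax": 0,"ay": 0,"az": 0,"jaw": 0.2},
    {"tx": 0,"ty": 0,"tz": 0,"ax": 0,"ay": 0,"az": 0,"jaw": 0.2},
  ],
)

```text
clock: 3.3
position: [0.5273, -0.3288, 0.0588]
orientation: [-33.3, 89.8, -28.3]
contact_force: [-1.3, -0.7, 4.8]
width: 0.0585
```

carry_out(
  rows=[
    {"tx": 0,"ty": 0,"tz": 0,"ax": 0,"ay": 0,"az": 0,"jaw": 0.65},
    {"tx": 0,"ty": 0,"tz": 0,"ax": 0,"ay": 0,"az": 0,"jaw": 0.65},
    {"tx": 0.27,"ty": 0,"tz": 0,"ax": 0,"ay": 0,"az": 0,"jaw": 0.65},
    {"tx": 0,"ty": 0,"tz": 0,"ax": 0,"ay": 0,"az": 0,"jaw": 0.65},
    {"tx": 0,"ty": 0,"tz": 0,"ax": 0,"ay": 0,"az": 0,"jaw": 0.65},
  ],
)

```text
clock: 3.8
position: [0.5258, -0.3279, 0.0481]
orientation: [158.7, 89.9, 163.7]
contact_force: [0.7, -0.1, -0.0]
width: 0.0706
```

carry_out(
  rows=[
    {"tx": 0,"ty": 0,"tz": 0,"ax": 0,"ay": 0,"az": 0,"jaw": 0.5},
    {"tx": 0,"ty": 0,"tz": 0,"ax": 0,"ay": 0,"az": 0,"jaw": 0.3},
    {"tx": 0,"ty": 0,"tz": 0,"ax": 0,"ay": 0,"az": 0,"jaw": 0.2},
    {"tx": 0,"ty": 0,"tz": 0,"ax": 0,"ay": 0,"az": 0,"jaw": 0.2},
    {"tx": 0,"ty": 0,"tz": 0,"ax": 0,"ay": 0,"az": 0,"jaw": 0.2},
  ],
)

```text
clock: 4.3
position: [0.5265, -0.3285, 0.0492]
orientation: [-44.3, 89.9, -39.4]
contact_force: [-0.9, -4.5, 3.4]
width: 0.059
```

carry_out(
  rows=[
    {"tx": 0,"ty": 0,"tz": 0,"ax": 0,"ay": 0,"az": 0,"jaw": 0.65},
    {"tx": 0,"ty": 0,"tz": 0,"ax": 0,"ay": 0,"az": 0,"jaw": 0.65},
    {"tx": -0.3,"ty": 0,"tz": 0,"ax": 0,"ay": 0,"az": 0,"jaw": 0.65},
    {"tx": 0,"ty": 0,"tz": 0,"ax": 0,"ay": 0,"az": 0,"jaw": 0.65},
    {"tx": 0,"ty": 0,"tz": 0,"ax": 0,"ay": 0,"az": 0,"jaw": 0.3},
    {"tx": 0,"ty": 0,"tz": 0,"ax": 0,"ay": 0,"az": 0,"jaw": 0.2},
    {"tx": 0,"ty": 0,"tz": 0,"ax": 0,"ay": 0,"az": 0,"jaw": 0.1},
    {"tx": 0,"ty": 0,"tz": 0,"ax": 0,"ay": 0,"az": 0,"jaw": 0.1},
    {"tx": 0,"ty": 0,"tz": 0,"ax": 0,"ay": 0,"az": 0,"jaw": 0.1},
  ],
  force=35,
)

```text
clock: 5.2
position: [0.5268, -0.3287, 0.0588]
orientation: [-42.8, 89.9, -37.8]
contact_force: [-0.6, -2.8, 6.0]
width: 0.0581
```

carry_out(
  rows=[
    {"tx": -0.2,"ty": 0,"tz": 0,"ax": 0,"ay": 0,"az": 0,"jaw": 0.1},
    {"tx": -0.4,"ty": 0,"tz": 0,"ax": 0,"ay": 0,"az": 0,"jaw": 0.1},
    {"tx": -0.5,"ty": 0,"tz": 0,"ax": 0,"ay": 0,"az": 0,"jaw": 0.1},
    {"tx": 0,"ty": 0,"tz": 0,"ax": 0,"ay": 0,"az": 0,"jaw": 0.1},
    {"tx": 0,"ty": 0,"tz": 0,"ax": 0,"ay": 0,"az": 0,"jaw": 0.1},
    {"tx": 0,"ty": 0,"tz": 0,"ax": 0,"ay": 0,"az": 0,"jaw": 0.1},
  ],
)

```text
clock: 5.8
position: [0.5257, -0.3278, 0.0902]
orientation: [143.1, 89.9, 148.0]
contact_force: [-0.3, -0.0, -0.7]
width: 0.0581
```

carry_out(
  rows=[
    {"tx": -0.95,"ty": 0,"tz": 0,"ax": 0,"ay": 0,"az": 0,"jaw": 0.1},
    {"tx": -0.95,"ty": 0,"tz": 0,"ax": 0,"ay": 0,"az": 0,"jaw": 0.1},
    {"tx": -0.95,"ty": 0,"tz": 0,"ax": 0,"ay": 0,"az": 0,"jaw": 0.1},
    {"tx": -0.95,"ty": 0,"tz": 0,"ax": 0,"ay": 0,"az": 0,"jaw": 0.1},
    {"tx": -0.95,"ty": 0.3,"tz": 0,"ax": 0,"ay": 0,"az": 0,"jaw": 0.1},
    {"tx": -0.95,"ty": 0.6,"tz": 0.15,"ax": 0,"ay": 0,"az": 0,"jaw": 0.1},
    {"tx": 0,"ty": 0.9,"tz": 0.18,"ax": 0,"ay": 0,"az": 0,"jaw": 0.1},
    {"tx": 0,"ty": 0.9,"tz": 0.18,"ax": 0,"ay": 0,"az": 0,"jaw": 0.1},
    {"tx": 0,"ty": 0.9,"tz": 0.18,"ax": 0,"ay": 0,"az": 0,"jaw": 0.1},
    {"tx": 0,"ty": 0.9,"tz": 0.18,"ax": 0,"ay": 0,"az": 0,"jaw": 0.1},
  ],
)

```text
clock: 6.8
position: [0.5401, -0.1901, 0.2609]
orientation: [161.5, 89.9, 166.4]
contact_force: [0.6, 0.6, -1.4]
width: 0.0583
```

carry_out(
  rows=[
    {"tx": 0,"ty": 0.9,"tz": 0.18,"ax": 0,"ay": 0,"az": 0,"jaw": 0.1},
    {"tx": 0,"ty": 0.9,"tz": 0.18,"ax": 0,"ay": 0,"az": 0,"jaw": 0.1},
    {"tx": 0,"ty": 0.9,"tz": 0.18,"ax": 0,"ay": 0,"az": 0,"jaw": 0.1},
    {"tx": 0,"ty": 0.9,"tz": 0.18,"ax": 0,"ay": 0,"az": 0,"jaw": 0.1},
    {"tx": 0,"ty": 0.9,"tz": 0.18,"ax": 0,"ay": 0,"az": 0,"jaw": 0.1},
    {"tx": 0,"ty": 0.9,"tz": 0.18,"ax": 0,"ay": 0,"az": 0,"jaw": 0.1},
    {"tx": 0,"ty": 0.8,"tz": 0,"ax": 0,"ay": 0,"az": 0,"jaw": 0.1},
    {"tx": 0,"ty": 0,"tz": 0,"ax": -0.95,"ay": 0,"az": 0,"jaw": 0.1},
    {"tx": 0,"ty": 0,"tz": 0,"ax": -0.95,"ay": 0,"az": 0,"jaw": 0.1},
    {"tx": 0,"ty": 0,"tz": 0,"ax": -0.95,"ay": 0,"az": 0,"jaw": 0.1},
  ],
)

```text
clock: 7.8
position: [0.5563, -0.0028, 0.2608]
orientation: [160.9, 89.9, -171.0]
contact_force: [0.4, 0.2, -1.1]
width: 0.0583
```

carry_out(
  rows=[
    {"tx": 0,"ty": 0,"tz": 0,"ax": -0.95,"ay": 0,"az": 0,"jaw": 0.1},
    {"tx": 0,"ty": 0,"tz": 0,"ax": -0.95,"ay": 0,"az": 0,"jaw": 0.1},
    {"tx": 0,"ty": 0,"tz": 0,"ax": -0.95,"ay": 0,"az": 0,"jaw": 0.1},
    {"tx": 0,"ty": 0,"tz": 0,"ax": -0.95,"ay": 0,"az": 0,"jaw": 0.1},
    {"tx": 0,"ty": 0,"tz": 0,"ax": -0.95,"ay": 0,"az": 0,"jaw": 0.1},
    {"tx": 0,"ty": 0,"tz": 0,"ax": -0.95,"ay": 0,"az": 0,"jaw": 0.1},
    {"tx": 0,"ty": 0,"tz": 0,"ax": -0.95,"ay": 0,"az": 0,"jaw": 0.1},
    {"tx": 0,"ty": 0,"tz": 0,"ax": -0.95,"ay": 0,"az": 0,"jaw": 0.1},
    {"tx": 0,"ty": 0,"tz": 0,"ax": 0,"ay": 0,"az": 0,"jaw": 0.1},
    {"tx": 0,"ty": 0,"tz": 0,"ax": 0,"ay": 0,"az": 0,"jaw": 0.1},
  ],
)

```text
clock: 8.8
position: [0.5565, -0.0032, 0.2612]
orientation: [101.7, 89.9, -170.0]
contact_force: [0.4, -0.5, -0.4]
width: 0.0581
```

Run:
```python
from h import *
s=get_state();print(s["clock"],s["position"],s["contact_force"],s["joints"].round(0));print(Rt().round(3))
c=camera_model("wrist");np.save("w3.npy",{**c},allow_pickle=True);im=capture("wrist");cv2.imwrite("pics/w3raw.png",im)
B=np.array([.555,.056,0])
q=proj(c,B+[0,0,.17]);print(q);cv2.circle(im,tuple(int(v) for v in q),3,(0,255,0),-1)
pts=np.array([proj(c,B+[.101*np.cos(a),.101*np.sin(a),.135]) for a in np.arange(0,6.3,.1)]);cv2.polylines(im,[pts.astype(int)],False,(0,255,0),1)
pts=np.array([proj(c,B+[x,-x*.022,.091]) for x in np.arange(-.098,.099,.01)]);cv2.polylines(im,[pts.astype(int)],False,(0,0,255),1)
cv2.imwrite("pics/w3.png",im)
```

```text
8.8 [ 0.55645662 -0.00318566  0.26116915] [ 0.41015255 -0.52731348 -0.39624639] [ 20.   9. -14.  -0. -67. -21.]
[[-0.001 -1.     0.029]
 [-0.     0.029  1.   ]
 [-1.     0.001 -0.   ]]
[280.2901815  289.58239397]
```

View pics/w3.png

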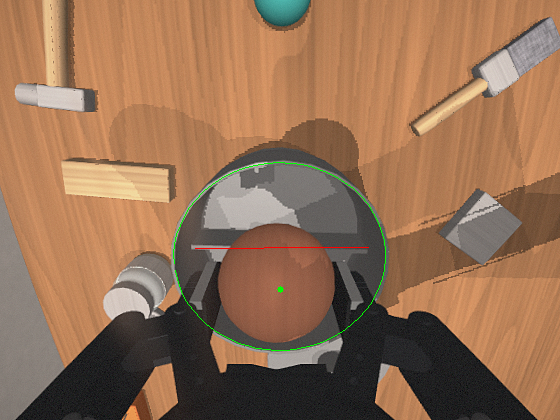

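carry_out(
  rows=[
    {"tx": 0.8,"ty": 0.07,"tz": 0,"ax": 0,"ay": 0,"az": 0,"jaw": 0.1},
    {"tx": 0.8,"ty": 0,"tz": 0,"ax": 0,"ay": 0,"az": 0,"jaw": 0.1},
    {"tx": 0.8,"ty": 0,"tz": 0,"ax": 0,"ay": 0,"az": 0,"jaw": 0.1},
    {"tx": 0.8,"ty": 0,"tz": 0,"ax": 0,"ay": 0,"az": 0,"jaw": 0.1},
    {"tx": 0.7,"ty": 0,"tz": 0,"ax": 0,"ay": 0,"az": 0,"jaw": 0.1},
    {"tx": 0.6,"ty": 0,"tz": 0,"ax": 0,"ay": 0,"az": 0,"jaw": 0.1},
    {"tx": 0.5,"ty": 0,"tz": 0,"ax": 0,"ay": 0,"az": 0,"jaw": 0.1},
    {"tx": 0.3,"ty": 0,"tz": 0,"ax": 0,"ay": 0,"az": 0,"jaw": 0.1},
    {"tx": 0.1,"ty": 0,"tz": 0,"ax": 0,"ay": 0,"az": 0,"jaw": 0.1},
    {"tx": 0,"ty": 0,"tz": 0,"ax": 0,"ay": 0,"az": 0,"jaw": 0.1},
  ],
)

```text
clock: 9.85
position: [0.5546, -0.0031, 0.0996]
orientation: [124.9, 90.0, -146.6]
contact_force: [-0.6, 1.4, -1.7]
width: 0.0582
```

carry_out(
  rows=[
    {"tx": 0.05,"ty": 0,"tz": 0,"ax": 0,"ay": 0,"az": 0,"jaw": 0.1},
    {"tx": 0.05,"ty": 0,"tz": 0,"ax": 0,"ay": 0,"az": 0,"jaw": 0.1},
    {"tx": 0,"ty": 0,"tz": 0,"ax": 0,"ay": 0,"az": 0,"jaw": 0.1},
  ],
)

```text
clock: 10.15
position: [0.5547, -0.003, 0.097]
orientation: [-65.6, 90.0, 22.9]
contact_force: [-0.1, -0.7, -0.9]
width: 0.0582
```

carry_out(
  rows=[
    {"tx": 0.06,"ty": 0,"tz": 0,"ax": 0,"ay": 0,"az": 0,"jaw": 0.1},
    {"tx": 0.06,"ty": 0,"tz": 0,"ax": 0,"ay": 0,"az": 0,"jaw": 0.1},
    {"tx": 0.06,"ty": 0,"tz": 0,"ax": 0,"ay": 0,"az": 0,"jaw": 0.1},
    {"tx": 0,"ty": 0,"tz": 0,"ax": 0,"ay": 0,"az": 0,"jaw": 0.1},
  ],
)

```text
clock: 10.55
position: [0.5544, -0.0032, 0.091]
orientation: [106.0, 90.0, -165.4]
contact_force: [-0.5, -0.7, -0.5]
width: 0.0579
```

carry_out(
  rows=[
    {"tx": 0.05,"ty": 0,"tz": 0,"ax": 0,"ay": 0,"az": 0,"jaw": 0.1},
    {"tx": 0,"ty": 0,"tz": 0,"ax": 0,"ay": 0,"az": 0,"jaw": 0.1},
  ],
)

```text
clock: 10.75
position: [0.5545, -0.0031, 0.0896]
orientation: [97.7, 90.0, -173.7]
contact_force: [0.5, -0.0, -1.4]
width: 0.0581
```

carry_out(
  rows=[
    {"tx": 0.05,"ty": 0,"tz": 0,"ax": 0,"ay": 0,"az": 0,"jaw": 0.1},
    {"tx": 0,"ty": 0,"tz": 0,"ax": 0,"ay": 0,"az": 0,"jaw": 0.1},
  ],
)

```text
clock: 10.95
position: [0.5545, -0.0031, 0.0881]
orientation: [97.0, 90.0, -174.4]
contact_force: [0.2, -0.2, -1.3]
width: 0.0581
```

carry_out(
  rows=[
    {"tx": 0.05,"ty": 0,"tz": 0,"ax": 0,"ay": 0,"az": 0,"jaw": 0.1},
    {"tx": 0,"ty": 0,"tz": 0,"ax": 0,"ay": 0,"az": 0,"jaw": 0.1},
  ],
)

```text
clock: 11.15
position: [0.5547, -0.0032, 0.0872]
orientation: [-110.9, 90.0, -22.4]
contact_force: [-1.0, -0.1, 2.8]
width: 0.0583
```

carry_out(
  rows=[
    {"tx": 0.03,"ty": 0,"tz": 0,"ax": 0,"ay": 0,"az": 0,"jaw": 0.1},
    {"tx": 0,"ty": 0,"tz": 0,"ax": 0,"ay": 0,"az": 0,"jaw": 0.1},
  ],
)

```text
clock: 11.35
position: [0.5548, -0.0032, 0.087]
orientation: [-105.5, 90.0, -16.9]
contact_force: [-3.5, 0.1, 10.7]
width: 0.0581
```

carry_out(
  rows=[
    {"tx": -0.04,"ty": 0,"tz": 0,"ax": 0,"ay": 0,"az": 0,"jaw": 0.1},
    {"tx": 0,"ty": 0,"tz": 0,"ax": 0,"ay": 0,"az": 0,"jaw": 0.4},
    {"tx": 0,"ty": 0,"tz": 0,"ax": 0,"ay": 0,"az": 0,"jaw": 0.5},
    {"tx": 0,"ty": 0,"tz": 0,"ax": 0,"ay": 0,"az": 0,"jaw": 0.65},
    {"tx": 0,"ty": 0,"tz": 0,"ax": 0,"ay": 0,"az": 0,"jaw": 0.65},
    {"tx": 0,"ty": 0,"tz": 0,"ax": 0,"ay": 0,"az": 0,"jaw": 0.65},
  ],
)

```text
clock: 11.95
position: [0.5546, -0.0031, 0.087]
orientation: [117.5, 90.0, -153.9]
contact_force: [-0.2, 0.1, 0.3]
width: 0.0706
```

carry_out(
  rows=[
    {"tx": -0.3,"ty": 0,"tz": 0,"ax": 0,"ay": 0,"az": 0,"jaw": 0.65},
    {"tx": -0.6,"ty": 0,"tz": 0,"ax": 0,"ay": 0,"az": 0,"jaw": 0.65},
    {"tx": -0.9,"ty": 0,"tz": 0,"ax": 0,"ay": 0,"az": 0,"jaw": 0.65},
    {"tx": -0.9,"ty": 0,"tz": 0,"ax": 0,"ay": 0,"az": 0,"jaw": 0.65},
    {"tx": -0.9,"ty": 0,"tz": 0,"ax": 0,"ay": 0,"az": 0,"jaw": 0.65},
    {"tx": -0.9,"ty": 0,"tz": 0,"ax": 0,"ay": 0,"az": 0,"jaw": 0.65},
    {"tx": -0.9,"ty": 0,"tz": 0,"ax": 0,"ay": 0,"az": 0,"jaw": 0.65},
    {"tx": 0,"ty": 0,"tz": 0,"ax": 0,"ay": 0,"az": 0,"jaw": 1},
  ],
)

```text
clock: 12.75
position: [0.5565, -0.0029, 0.2541]
orientation: [-79.1, 89.6, 9.5]
contact_force: [0.3, 0.1, -0.5]
width: 0.0825
```

Run:
```python
from h import *
s=get_state();print(s["clock"],s["position"],s["contact_force"],s["width"])
c=camera_model("wrist");im=capture("wrist")
hsv=cv2.cvtColor(im,cv2.COLOR_BGR2HSV)
B=np.array([.555,.056,0])
for y in (-.058,.058):
    q=proj(c,B+[0,y,.076]);cv2.circle(im,tuple(int(v) for v in q),3,(0,255,0),-1);print(q)
pts=np.array([proj(c,B+[.101*np.cos(a),.101*np.sin(a),.135]) for a in np.arange(0,6.3,.1)]);cv2.polylines(im,[pts.astype(int)],False,(0,255,0),1)
cv2.imwrite("pics/w4.png",im[60:380])
```

```text
12.75 [ 0.55647208 -0.00292831  0.25410316] [ 0.27614838  0.07012154 -0.506491  ] 0.08246818342356863
[279.16346845 194.4443728 ]
[281.16266577 288.48196408]
```

View pics/w4.png

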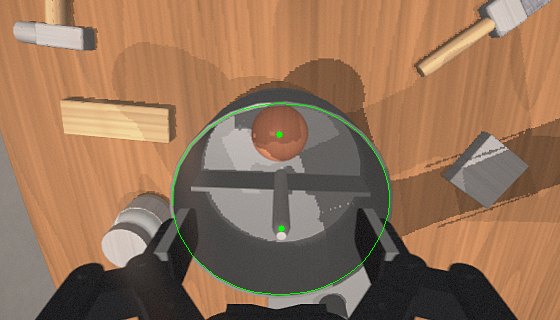

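carry_out(
  rows=[
    {"tx": 0,"ty": -0.174,"tz": -0.88,"ax": 0,"ay": 0,"az": 0,"jaw": 1},
    {"tx": 0,"ty": -0.174,"tz": -0.88,"ax": 0,"ay": 0,"az": 0,"jaw": 1},
    {"tx": 0,"ty": -0.174,"tz": -0.88,"ax": 0,"ay": 0,"az": 0,"jaw": 1},
    {"tx": 0,"ty": -0.174,"tz": -0.88,"ax": 0,"ay": 0,"az": 0,"jaw": 1},
    {"tx": 0,"ty": -0.174,"tz": -0.88,"ax": 0,"ay": 0,"az": 0,"jaw": 1},
    {"tx": 0,"ty": -0.174,"tz": -0.88,"ax": 0,"ay": 0,"az": 0,"jaw": 1},
    {"tx": 0,"ty": -0.174,"tz": -0.88,"ax": 0,"ay": 0,"az": 0,"jaw": 1},
    {"tx": 0,"ty": -0.174,"tz": -0.88,"ax": 0,"ay": 0,"az": 0,"jaw": 1},
    {"tx": 0,"ty": -0.174,"tz": -0.88,"ax": 0,"ay": 0,"az": 0,"jaw": 1},
    {"tx": 0,"ty": -0.174,"tz": -0.88,"ax": 0,"ay": 0,"az": 0,"jaw": 1},
  ],
)

```text
clock: 13.8
position: [0.5997, -0.2693, 0.2483]
orientation: [73.4, 89.9, 162.0]
contact_force: [0.5, 0.5, 0.1]
width: 0.0854
```

carry_out(
  rows=[
    {"tx": 0,"ty": -0.174,"tz": -0.88,"ax": 0,"ay": 0,"az": 0,"jaw": 1},
    {"tx": 0,"ty": -0.174,"tz": -0.88,"ax": 0,"ay": 0,"az": 0,"jaw": 1},
    {"tx": 0.8,"ty": 0,"tz": 0,"ax": -1,"ay": 0,"az": 0,"jaw": 1},
    {"tx": 0.8,"ty": 0,"tz": 0,"ax": -1,"ay": 0,"az": 0,"jaw": 1},
    {"tx": 0,"ty": 0,"tz": 0,"ax": -1,"ay": 0,"az": 0,"jaw": 1},
    {"tx": 0,"ty": 0,"tz": 0,"ax": -1,"ay": 0,"az": 0,"jaw": 1},
    {"tx": 0,"ty": 0,"tz": 0,"ax": -1,"ay": 0,"az": 0,"jaw": 1},
    {"tx": 0,"ty": 0,"tz": 0,"ax": -1,"ay": 0,"az": 0,"jaw": 1},
    {"tx": 0,"ty": 0,"tz": 0,"ax": -1,"ay": 0,"az": 0,"jaw": 1},
    {"tx": 0,"ty": 0,"tz": 0,"ax": -1,"ay": 0,"az": 0,"jaw": 1},
  ],
)

```text
clock: 14.8
position: [0.6087, -0.3212, 0.2003]
orientation: [7.3, 89.9, 160.2]
contact_force: [-0.2, -0.1, -0.5]
width: 0.0854
```

carry_out(
  rows=[
    {"tx": 0,"ty": 0,"tz": 0,"ax": -1,"ay": 0,"az": 0,"jaw": 1},
    {"tx": 0,"ty": 0,"tz": 0,"ax": -1,"ay": 0,"az": 0,"jaw": 1},
    {"tx": 0,"ty": 0,"tz": 0,"ax": -1,"ay": 0,"az": 0,"jaw": 1},
    {"tx": 0,"ty": 0,"tz": 0,"ax": -1,"ay": 0,"az": 0,"jaw": 1},
    {"tx": 0,"ty": 0,"tz": 0,"ax": -1,"ay": 0,"az": 0,"jaw": 1},
    {"tx": 0,"ty": 0,"tz": 0,"ax": 0,"ay": 0,"az": 0,"jaw": 1},
    {"tx": 0,"ty": 0,"tz": 0,"ax": 0,"ay": 0,"az": 0,"jaw": 1},
  ],
)

```text
clock: 15.5
position: [0.6089, -0.3213, 0.2006]
orientation: [-30.8, 89.9, 161.5]
contact_force: [0.1, -0.4, -0.2]
width: 0.0853
```

Run:
```python
from h import *
s=get_state();print(s["clock"],s["position"],s["contact_force"],s["joints"].round(0));print(Rt().round(3))
c=camera_model("wrist");im=capture("wrist");cv2.imwrite("pics/w5raw.png",im)
hsv=cv2.cvtColor(im,cv2.COLOR_BGR2HSV);p=(.610,-.322,.046);q=proj(c,p);print(q,hsv[int(q[1]),int(q[0])])
m=(((hsv[...,0]<=10)|(hsv[...,0]>174))&(hsv[...,1]>120)).astype(np.uint8)*255
m=cv2.morphologyEx(m,cv2.MORPH_OPEN,np.ones((5,5)))
for k in cv2.findContours(m,0,1)[0]:
    if 800<cv2.contourArea(k)<9000:
        e=cv2.fitEllipse(k);print(np.round(e[0],1),np.round(e[1],1),round(e[2]),onplane(c,e[0],.046).round(4))
        a=np.radians(e[2]+90);d=np.array([np.cos(a),np.sin(a)])*20
        u=onplane(c,e[0]+d,.046)-onplane(c,e[0]-d,.046);print("  yaw",np.degrees(np.arctan2(u[1],u[0])))
        cv2.ellipse(im,e,(0,255,0),1)
cv2.imwrite("pics/w5.png",im)
```

```text
15.5 [ 0.60890977 -0.32129442  0.20060995] [ 0.14972414 -0.35650252 -0.21621316] [-12.  24.  -1.  -0. -65. 114.]
[[-0.001  0.213 -0.977]
 [ 0.    -0.977 -0.213]
 [-1.    -0.     0.001]]
[276.99724948 200.20797243] [  9 135 176]
[258.5 332.3] [33.9 35.3] 53 [ 0.4476 -0.3356  0.046 ]
  yaw 145.57644532378117
[277.1 198.8] [52.9 69. ] 180 [ 0.6115 -0.3218  0.046 ]
  yaw 12.768846565542406
```

View pics/w5.png

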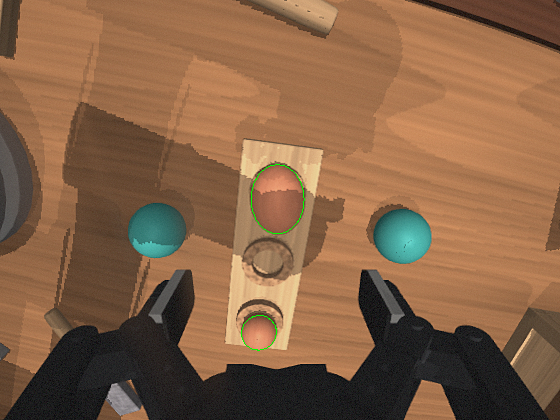

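Olive at (277,199), center (0.611,-0.322), axis yaw 12.8°, matching the tool orientation. Descending to grasp it.

carry_out(
  rows=[
    {"tx": 0.95,"ty": 0.03,"tz": -0.08,"ax": 0,"ay": 0,"az": 0,"jaw": 1},
    {"tx": 0.95,"ty": 0,"tz": 0,"ax": 0,"ay": 0,"az": 0,"jaw": 1},
    {"tx": 0.95,"ty": 0,"tz": 0,"ax": 0,"ay": 0,"az": 0,"jaw": 1},
    {"tx": 0.9,"ty": 0,"tz": 0,"ax": 0,"ay": 0,"az": 0,"jaw": 1},
    {"tx": 0.6,"ty": 0,"tz": 0,"ax": 0,"ay": 0,"az": 0,"jaw": 1},
    {"tx": 0.35,"ty": 0,"tz": 0,"ax": 0,"ay": 0,"az": 0,"jaw": 1},
    {"tx": 0,"ty": 0,"tz": 0,"ax": 0,"ay": 0,"az": 0,"jaw": 0.6},
    {"tx": 0,"ty": 0,"tz": 0,"ax": 0,"ay": 0,"az": 0,"jaw": 0.4},
    {"tx": 0,"ty": 0,"tz": 0,"ax": 0,"ay": 0,"az": 0,"jaw": 0.2},
    {"tx": 0,"ty": 0,"tz": 0,"ax": 0,"ay": 0,"az": 0,"jaw": 0},
  ],
)

```text
clock: 16.55
position: [0.6126, -0.3221, 0.0617]
orientation: [147.2, 89.9, -20.3]
contact_force: [-0.0, -1.1, 2.4]
width: 0.052
```

carry_out(
  rows=[
    {"tx": 0,"ty": 0,"tz": 0,"ax": 0,"ay": 0,"az": 0,"jaw": 0},
    {"tx": 0,"ty": 0,"tz": 0,"ax": 0,"ay": 0,"az": 0,"jaw": 0},
    {"tx": 0,"ty": 0,"tz": 0,"ax": 0,"ay": 0,"az": 0,"jaw": 0},
  ],
)

```text
clock: 16.85
position: [0.6126, -0.3221, 0.0615]
orientation: [142.8, 89.9, -24.6]
contact_force: [-1.5, -0.4, 6.7]
width: 0.0525
```

carry_out(
  rows=[
    {"tx": -0.2,"ty": 0,"tz": 0,"ax": 0,"ay": 0,"az": 0,"jaw": 0},
    {"tx": -0.4,"ty": 0,"tz": 0,"ax": 0,"ay": 0,"az": 0,"jaw": 0},
    {"tx": -0.5,"ty": 0,"tz": 0,"ax": 0,"ay": 0,"az": 0,"jaw": 0},
    {"tx": 0,"ty": 0,"tz": 0,"ax": 0,"ay": 0,"az": 0,"jaw": 0},
    {"tx": 0,"ty": 0,"tz": 0,"ax": 0,"ay": 0,"az": 0,"jaw": 0},
  ],
)

```text
clock: 17.35
position: [0.6121, -0.3217, 0.094]
orientation: [162.2, 89.9, -5.3]
contact_force: [-0.9, -0.4, -0.6]
width: 0.0519
```

carry_out(
  rows=[
    {"tx": -0.92,"ty": 0,"tz": 0,"ax": 0,"ay": 0,"az": 0,"jaw": 0},
    {"tx": -0.92,"ty": 0,"tz": 0,"ax": 0,"ay": 0,"az": 0,"jaw": 0},
    {"tx": -0.92,"ty": 0,"tz": 0,"ax": 0,"ay": 0,"az": 0,"jaw": 0},
    {"tx": -0.92,"ty": 0,"tz": 0,"ax": 0,"ay": 0,"az": 0,"jaw": 0},
    {"tx": -0.92,"ty": -0.3,"tz": 0,"ax": 0,"ay": 0,"az": 0,"jaw": 0},
    {"tx": -0.92,"ty": -0.6,"tz": 0,"ax": 0,"ay": 0,"az": 0,"jaw": 0},
    {"tx": 0,"ty": -0.9,"tz": -0.08,"ax": 0,"ay": 0,"az": 0,"jaw": 0},
    {"tx": 0,"ty": -0.9,"tz": -0.08,"ax": 0,"ay": 0,"az": 0,"jaw": 0},
    {"tx": 0,"ty": -0.9,"tz": -0.08,"ax": 0,"ay": 0,"az": 0,"jaw": 0},
    {"tx": 0,"ty": -0.9,"tz": -0.08,"ax": 0,"ay": 0,"az": 0,"jaw": 0},
  ],
)

```text
clock: 18.35
position: [0.5911, -0.1868, 0.2581]
orientation: [-35.5, 89.9, 157.0]
contact_force: [0.0, 0.4, -0.1]
width: 0.052
```

carry_out(
  rows=[
    {"tx": 0,"ty": -0.95,"tz": -0.08,"ax": 0,"ay": 0,"az": 0,"jaw": 0},
    {"tx": 0,"ty": -0.95,"tz": -0.08,"ax": 0,"ay": 0,"az": 0,"jaw": 0},
    {"tx": 0,"ty": -0.95,"tz": -0.08,"ax": 0,"ay": 0,"az": 0,"jaw": 0},
    {"tx": 0,"ty": -0.95,"tz": -0.08,"ax": 0,"ay": 0,"az": 0,"jaw": 0},
    {"tx": 0,"ty": -0.95,"tz": -0.08,"ax": 0,"ay": 0,"az": 0,"jaw": 0},
    {"tx": 0,"ty": -0.95,"tz": -0.1,"ax": 0,"ay": 0,"az": 0,"jaw": 0},
    {"tx": 0,"ty": -0.95,"tz": -0.1,"ax": 0,"ay": 0,"az": 0,"jaw": 0},
    {"tx": 0,"ty": -0.95,"tz": -0.1,"ax": 0,"ay": 0,"az": 0,"jaw": 0},
    {"tx": 0,"ty": -0.95,"tz": -0.1,"ax": 0,"ay": 0,"az": 0,"jaw": 0},
    {"tx": 0,"ty": -0.95,"tz": -0.1,"ax": 0,"ay": 0,"az": 0,"jaw": 0},
  ],
)

```text
clock: 19.35
position: [0.5555, 0.0972, 0.2582]
orientation: [-5.6, 89.9, -173.0]
contact_force: [0.4, 0.6, -0.8]
width: 0.0523
```

carry_out(
  rows=[
    {"tx": 0,"ty": 0,"tz": 0,"ax": -0.955,"ay": 0,"az": 0,"jaw": 0},
    {"tx": 0,"ty": 0,"tz": 0,"ax": -0.955,"ay": 0,"az": 0,"jaw": 0},
    {"tx": 0,"ty": 0,"tz": 0,"ax": -0.955,"ay": 0,"az": 0,"jaw": 0},
    {"tx": 0,"ty": 0,"tz": 0,"ax": -0.955,"ay": 0,"az": 0,"jaw": 0},
    {"tx": 0,"ty": 0,"tz": 0,"ax": -0.955,"ay": 0,"az": 0,"jaw": 0},
    {"tx": 0,"ty": 0,"tz": 0,"ax": -0.955,"ay": 0,"az": 0,"jaw": 0},
    {"tx": 0,"ty": 0,"tz": 0,"ax": -0.955,"ay": 0,"az": 0,"jaw": 0},
    {"tx": 0,"ty": 0,"tz": 0,"ax": -0.955,"ay": 0,"az": 0,"jaw": 0},
    {"tx": 0,"ty": 0,"tz": 0,"ax": -0.955,"ay": 0,"az": 0,"jaw": 0},
    {"tx": 0,"ty": 0,"tz": 0,"ax": -0.955,"ay": 0,"az": 0,"jaw": 0},
  ],
)

```text
clock: 20.35
position: [0.5558, 0.0961, 0.2581]
orientation: [-79.0, 89.9, -169.7]
contact_force: [0.9, -0.3, -0.1]
width: 0.0518
```

carry_out(
  rows=[
    {"tx": 0,"ty": 0,"tz": 0,"ax": 0,"ay": 0,"az": 0,"jaw": 0},
    {"tx": 0,"ty": 0,"tz": 0,"ax": 0,"ay": 0,"az": 0,"jaw": 0},
  ],
)

```text
clock: 20.55
position: [0.5559, 0.0961, 0.2583]
orientation: [-76.3, 90.0, -167.6]
contact_force: [0.4, 0.1, -0.7]
width: 0.0519
```

Run:
```python
from h import *
s=get_state();print(s["clock"],s["position"],s["contact_force"],s["joints"].round(0));print(Rt().round(3))
c=camera_model("wrist");im=capture("wrist")
B=np.array([.555,.056,0])
p=s["position"]-[0,0,.0125];cv2.circle(im,tuple(int(v) for v in proj(c,p)),3,(0,255,0),-1)
for r,z in ((.101,.135),(.096,.046)):
    pts=np.array([proj(c,B+[r*np.cos(a),r*np.sin(a),z]) for a in np.arange(0,6.3,.1)]);cv2.polylines(im,[pts.astype(int)],False,(0,255,0),1)
cv2.imwrite("pics/w6.png",im)
```

```text
20.55 [0.55592278 0.09610406 0.25830583] [ 0.37228104  0.10294915 -0.73271141] [ 30.  10. -13.  -0. -67. 149.]
[[-0.001  1.    -0.022]
 [-0.    -0.022 -1.   ]
 [-1.    -0.001  0.   ]]
```

View pics/w6.png

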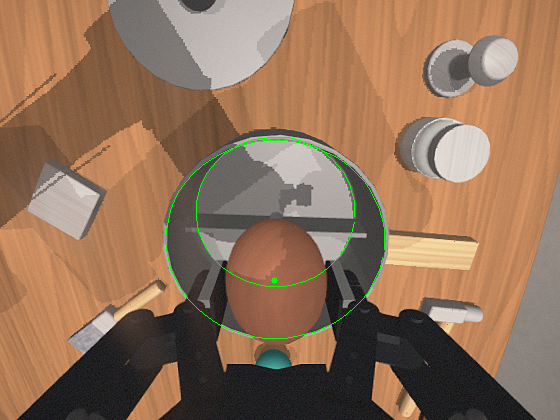

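carry_out(
  rows=[
    {"tx": 0,"ty": 0,"tz": -0.5,"ax": 0,"ay": 0,"az": 0,"jaw": 0},
    {"tx": 0.8,"ty": 0,"tz": 0,"ax": 0,"ay": 0,"az": 0,"jaw": 0},
    {"tx": 0.8,"ty": 0,"tz": 0,"ax": 0,"ay": 0,"az": 0,"jaw": 0},
    {"tx": 0.8,"ty": 0,"tz": 0,"ax": 0,"ay": 0,"az": 0,"jaw": 0},
    {"tx": 0.8,"ty": 0,"tz": 0,"ax": 0,"ay": 0,"az": 0,"jaw": 0},
    {"tx": 0.8,"ty": 0,"tz": 0,"ax": 0,"ay": 0,"az": 0,"jaw": 0},
    {"tx": 0.6,"ty": 0,"tz": 0,"ax": 0,"ay": 0,"az": 0,"jaw": 0},
    {"tx": 0.5,"ty": 0,"tz": 0,"ax": 0,"ay": 0,"az": 0,"jaw": 0},
    {"tx": 0.2,"ty": 0,"tz": 0,"ax": 0,"ay": 0,"az": 0,"jaw": 0},
    {"tx": 0,"ty": 0,"tz": 0,"ax": 0,"ay": 0,"az": 0,"jaw": 0},
  ],
)

```text
clock: 21.6
position: [0.5561, 0.1114, 0.099]
orientation: [-59.5, 89.9, -150.6]
contact_force: [-0.4, -0.2, 0.7]
width: 0.0519
```

carry_out(
  rows=[
    {"tx": 0.07,"ty": 0,"tz": 0,"ax": 0,"ay": 0,"az": 0,"jaw": 0},
    {"tx": 0.07,"ty": 0,"tz": 0,"ax": 0,"ay": 0,"az": 0,"jaw": 0},
    {"tx": 0.05,"ty": 0,"tz": 0,"ax": 0,"ay": 0,"az": 0,"jaw": 0},
    {"tx": 0,"ty": 0,"tz": 0,"ax": 0,"ay": 0,"az": 0,"jaw": 0},
  ],
)

```text
clock: 22.0
position: [0.5565, 0.1112, 0.0942]
orientation: [128.8, 90.0, 37.7]
contact_force: [-0.3, -0.0, -1.0]
width: 0.0522
```

carry_out(
  rows=[
    {"tx": 0.06,"ty": 0,"tz": 0,"ax": 0,"ay": 0,"az": 0,"jaw": 0},
    {"tx": 0.06,"ty": 0,"tz": 0,"ax": 0,"ay": 0,"az": 0,"jaw": 0},
    {"tx": 0,"ty": 0,"tz": 0,"ax": 0,"ay": 0,"az": 0,"jaw": 0},
  ],
)

```text
clock: 22.3
position: [0.5563, 0.1111, 0.0901]
orientation: [-69.4, 90.0, -160.4]
contact_force: [-0.2, -1.0, -1.2]
width: 0.0522
```

carry_out(
  rows=[
    {"tx": 0.05,"ty": 0,"tz": 0,"ax": 0,"ay": 0,"az": 0,"jaw": 0},
    {"tx": 0,"ty": 0,"tz": 0,"ax": 0,"ay": 0,"az": 0,"jaw": 0},
  ],
)

```text
clock: 22.5
position: [0.5563, 0.1111, 0.0887]
orientation: [-69.3, 90.0, -160.3]
contact_force: [-0.2, 0.4, -1.1]
width: 0.052
```

carry_out(
  rows=[
    {"tx": 0.04,"ty": 0,"tz": 0,"ax": 0,"ay": 0,"az": 0,"jaw": 0},
    {"tx": 0,"ty": 0,"tz": 0,"ax": 0,"ay": 0,"az": 0,"jaw": 0},
  ],
)

```text
clock: 22.7
position: [0.5566, 0.1112, 0.0879]
orientation: [94.6, 90.0, 3.5]
contact_force: [-0.8, -0.6, 1.4]
width: 0.0522
```

carry_out(
  rows=[
    {"tx": 0,"ty": 0,"tz": 0,"ax": 0,"ay": 0,"az": 0,"jaw": 0.3},
    {"tx": 0,"ty": 0,"tz": 0,"ax": 0,"ay": 0,"az": 0,"jaw": 0.4},
    {"tx": 0,"ty": 0,"tz": 0,"ax": 0,"ay": 0,"az": 0,"jaw": 0.5},
    {"tx": 0,"ty": 0,"tz": 0,"ax": 0,"ay": 0,"az": 0,"jaw": 0.55},
    {"tx": 0,"ty": 0,"tz": 0,"ax": 0,"ay": 0,"az": 0,"jaw": 0.55},
  ],
)

```text
clock: 23.2
position: [0.5564, 0.1112, 0.0877]
orientation: [-87.1, 90.0, -178.2]
contact_force: [-0.7, -0.9, 1.0]
width: 0.0661
```

carry_out(
  rows=[
    {"tx": -0.3,"ty": 0,"tz": 0,"ax": 0,"ay": 0,"az": 0,"jaw": 0.55},
    {"tx": -0.6,"ty": 0,"tz": 0,"ax": 0,"ay": 0,"az": 0,"jaw": 0.55},
    {"tx": -0.9,"ty": 0,"tz": 0,"ax": 0,"ay": 0,"az": 0,"jaw": 0.55},
    {"tx": -0.9,"ty": 0,"tz": 0,"ax": 0,"ay": 0,"az": 0,"jaw": 0.55},
    {"tx": -0.9,"ty": 0,"tz": 0,"ax": 0,"ay": 0,"az": 0,"jaw": 0.55},
    {"tx": -0.9,"ty": 0,"tz": 0,"ax": 0,"ay": 0,"az": 0,"jaw": 0.55},
    {"tx": -0.9,"ty": 0,"tz": 0,"ax": 0,"ay": 0,"az": 0,"jaw": 0.55},
    {"tx": 0,"ty": 0,"tz": 0,"ax": 0,"ay": 0,"az": 0,"jaw": 1},
    {"tx": 0,"ty": 0,"tz": 0,"ax": 0,"ay": 0,"az": 0,"jaw": 1},
  ],
)

```text
clock: 24.1
position: [0.5566, 0.1113, 0.2509]
orientation: [125.4, 89.9, 34.4]
contact_force: [-0.3, -0.7, -0.7]
width: 0.0855
```

Run:
```python
from h import *
s=get_state();print(s["clock"],s["position"],s["contact_force"],s["width"]);print(Rt().round(3))
c=camera_model("wrist");im=capture("wrist");cv2.imwrite("pics/w7raw.png",im)
t=camera_model("top");it=capture("top");cv2.imwrite("pics/top7.png",it)
for n,c,im,lo in [("w",c,im,500),("t",t,it,150)]:
    hsv=cv2.cvtColor(im,cv2.COLOR_BGR2HSV)
    m=(((hsv[...,0]<=10)|(hsv[...,0]>174))&(hsv[...,1]>115)&(hsv[...,2]>45)).astype(np.uint8)*255
    m=cv2.morphologyEx(m,cv2.MORPH_OPEN,np.ones((3,3)))
    for k in cv2.findContours(m,0,1)[0]:
        if lo<cv2.contourArea(k)<9000:
            e=cv2.fitEllipse(k);print(n,np.round(e[0],1),np.round(e[1],1),round(e[2]),onplane(c,e[0],.075).round(4))
# lid disc & collar in wrist image
w=cv2.imread("pics/w7raw.png");c=camera_model("wrist");L=np.array([.476,.311,0])
print(proj(c,L+[0,0,.047]))
```

```text
24.1 [0.55655124 0.11129015 0.25091271] [-0.28091668 -0.74967717 -0.71902685] 0.08547247732326463
[[ 0.002  1.    -0.018]
 [ 0.001 -0.018 -1.   ]
 [-1.     0.002 -0.001]]
w [275.6 195.9] [48.4 63.5] 178 [0.5571 0.1103 0.075 ]
t [393.9 255.9] [16.6 17.7] 96 [ 0.4371 -0.3276  0.075 ]
t [257.3 198.5] [23.5 23.8] 141 [ 0.5546 -0.006   0.075 ]
t [209.4 195.1] [20.5 28.1] 88 [0.5563 0.1079 0.075 ]
t [462.2 101.9] [26.1 35.5] 37 [ 0.8304 -0.4992  0.075 ]
t [432.1 100.5] [20.2 33.4] 34 [ 0.8299 -0.4239  0.075 ]
[187.70796563 -13.06397993]
```

carry_out(
  rows=[
    {"tx": 0,"ty": -0.35,"tz": -0.83,"ax": 0,"ay": 0,"az": 0,"jaw": 1},
    {"tx": 0,"ty": -0.35,"tz": -0.83,"ax": 0,"ay": 0,"az": 0,"jaw": 1},
    {"tx": 0,"ty": -0.35,"tz": -0.83,"ax": 0,"ay": 0,"az": 0,"jaw": 1},
    {"tx": 0,"ty": -0.35,"tz": -0.83,"ax": 0,"ay": 0,"az": 0,"jaw": 1},
    {"tx": 0,"ty": -0.35,"tz": -0.83,"ax": 0,"ay": 0,"az": 0,"jaw": 1},
    {"tx": 0,"ty": -0.35,"tz": -0.83,"ax": 0,"ay": 0,"az": 0,"jaw": 1},
    {"tx": 0,"ty": -0.35,"tz": -0.83,"ax": 0,"ay": 0,"az": 0,"jaw": 1},
    {"tx": 0,"ty": -0.35,"tz": -0.83,"ax": 0,"ay": 0,"az": 0,"jaw": 1},
    {"tx": 0.8,"ty": 0,"tz": 0,"ax": 0,"ay": 0,"az": 0,"jaw": 1},
    {"tx": 0.8,"ty": 0,"tz": 0,"ax": 0,"ay": 0,"az": 0,"jaw": 1},
  ],
)

```text
clock: 25.2
position: [0.4755, 0.3127, 0.2006]
orientation: [-66.3, 90.0, -157.3]
contact_force: [-0.7, 0.1, -0.3]
width: 0.0854
```

carry_out(
  rows=[
    {"tx": 0,"ty": 0,"tz": 0,"ax": 0,"ay": 0,"az": 0,"jaw": 1},
    {"tx": 0,"ty": 0,"tz": 0,"ax": 0,"ay": 0,"az": 0,"jaw": 1},
  ],
)

```text
clock: 25.4
position: [0.476, 0.3115, 0.2013]
orientation: [-25.0, 89.9, -116.1]
contact_force: [0.2, -0.7, 0.6]
width: 0.0851
```

Run:
```python
from h import *
s=get_state();print(s["clock"],s["position"],s["contact_force"],s["joints"].round(0));print(Rt().round(3))
c=camera_model("wrist");im=capture("wrist");L=np.array([.476,.311,0])
for r,z in ((.106,.005),(.022,.047),(.010,.047)):
    pts=np.array([proj(c,L+[r*np.cos(a),r*np.sin(a),z]) for a in np.arange(0,6.3,.1)]);cv2.polylines(im,[pts.astype(int)],False,(0,255,0),1)
print(proj(c,L+[0,0,.047]))
cv2.imwrite("pics/w8.png",im)
```

```text
25.4 [0.47603046 0.31151463 0.20133782] [ 0.21439949 -0.72398     0.62246619] [ 53.  13. -17.   0. -60. 126.]
[[-0.001  1.    -0.018]
 [-0.002 -0.018 -1.   ]
 [-1.    -0.001  0.002]]
[275.41306675 201.04623027]
```

View pics/w8.png

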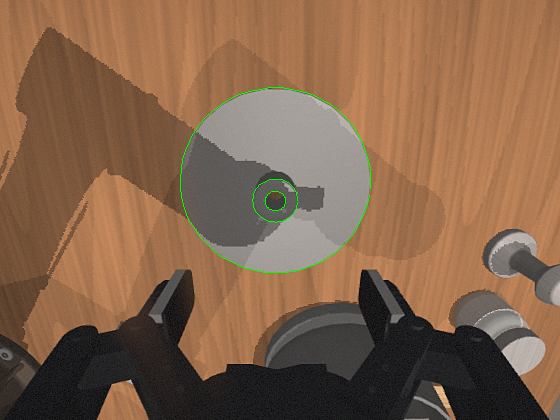

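carry_out(
  rows=[
    {"tx": 0.95,"ty": 0,"tz": 0,"ax": 0,"ay": 0,"az": 0,"jaw": 1},
    {"tx": 0.95,"ty": 0,"tz": 0,"ax": 0,"ay": 0,"az": 0,"jaw": 1},
    {"tx": 0.95,"ty": 0,"tz": 0,"ax": 0,"ay": 0,"az": 0,"jaw": 1},
    {"tx": 0.95,"ty": 0,"tz": 0,"ax": 0,"ay": 0,"az": 0,"jaw": 1},
    {"tx": 0.9,"ty": 0,"tz": 0,"ax": 0,"ay": 0,"az": 0,"jaw": 1},
    {"tx": 0.5,"ty": 0,"tz": 0,"ax": 0,"ay": 0,"az": 0,"jaw": 1},
    {"tx": 0.23,"ty": 0,"tz": 0,"ax": 0,"ay": 0,"az": 0,"jaw": 0.6},
    {"tx": 0,"ty": 0,"tz": 0,"ax": 0,"ay": 0,"az": 0,"jaw": 0.3},
    {"tx": 0,"ty": 0,"tz": 0,"ax": 0,"ay": 0,"az": 0,"jaw": 0},
    {"tx": 0,"ty": 0,"tz": 0,"ax": 0,"ay": 0,"az": 0,"jaw": -0.3},
  ],
  force=60,
)

```text
clock: 26.45
position: [0.4768, 0.3125, 0.0404]
orientation: [137.1, 89.9, 46.1]
contact_force: [-0.4, -0.1, 4.9]
width: 0.0429
```

carry_out(
  rows=[
    {"tx": 0,"ty": 0,"tz": 0,"ax": 0,"ay": 0,"az": 0,"jaw": -0.3},
    {"tx": 0,"ty": 0,"tz": 0,"ax": 0,"ay": 0,"az": 0,"jaw": -0.3},
    {"tx": 0,"ty": 0,"tz": 0,"ax": 0,"ay": 0,"az": 0,"jaw": -0.3},
    {"tx": 0,"ty": 0,"tz": 0,"ax": 0,"ay": 0,"az": 0,"jaw": -0.3},
  ],
)

```text
clock: 26.85
position: [0.4768, 0.3124, 0.0404]
orientation: [135.0, 89.9, 44.0]
contact_force: [-0.7, -0.7, 6.0]
width: 0.0425
```

carry_out(
  rows=[
    {"tx": -0.2,"ty": 0,"tz": 0,"ax": 0,"ay": 0,"az": 0,"jaw": -0.3},
    {"tx": -0.4,"ty": 0,"tz": 0,"ax": 0,"ay": 0,"az": 0,"jaw": -0.3},
    {"tx": -0.4,"ty": 0,"tz": 0,"ax": 0,"ay": 0,"az": 0,"jaw": -0.3},
    {"tx": 0,"ty": 0,"tz": 0,"ax": 0,"ay": 0,"az": 0,"jaw": -0.3},
    {"tx": 0,"ty": 0,"tz": 0,"ax": 0,"ay": 0,"az": 0,"jaw": -0.3},
  ],
)

```text
clock: 27.35
position: [0.4762, 0.3121, 0.0695]
orientation: [149.1, 89.9, 58.1]
contact_force: [-0.8, 0.1, -3.8]
width: 0.0426
```

carry_out(
  rows=[
    {"tx": -0.8,"ty": 0,"tz": 0,"ax": 0,"ay": 0,"az": 0,"jaw": -0.3},
    {"tx": -0.95,"ty": 0,"tz": 0,"ax": 0,"ay": 0,"az": 0,"jaw": -0.3},
    {"tx": -0.95,"ty": 0,"tz": 0,"ax": 0,"ay": 0,"az": 0,"jaw": -0.3},
    {"tx": -0.95,"ty": 0,"tz": 0,"ax": 0,"ay": 0,"az": 0,"jaw": -0.3},
    {"tx": -0.95,"ty": 0,"tz": 0,"ax": 0,"ay": 0,"az": 0,"jaw": -0.3},
    {"tx": -0.95,"ty": 0,"tz": 0,"ax": 0,"ay": 0,"az": 0,"jaw": -0.3},
    {"tx": 0,"ty": 0,"tz": 0,"ax": 0,"ay": 0,"az": 0,"jaw": -0.3},
    {"tx": 0,"ty": 0.15,"tz": 0.45,"ax": 0,"ay": 0,"az": 0,"jaw": -0.3},
    {"tx": 0,"ty": 0.25,"tz": 0.75,"ax": 0,"ay": 0,"az": 0,"jaw": -0.3},
    {"tx": 0,"ty": 0.25,"tz": 0.75,"ax": 0,"ay": 0,"az": 0,"jaw": -0.3},
  ],
)

```text
clock: 28.35
position: [0.4938, 0.2515, 0.2334]
orientation: [-52.5, 89.8, -143.5]
contact_force: [-0.1, -0.2, -2.3]
width: 0.0424
```

carry_out(
  rows=[
    {"tx": 0,"ty": 0.25,"tz": 0.75,"ax": 0,"ay": 0,"az": 0,"jaw": -0.3},
    {"tx": 0,"ty": 0.25,"tz": 0.75,"ax": 0,"ay": 0,"az": 0,"jaw": -0.3},
    {"tx": 0,"ty": 0.25,"tz": 0.75,"ax": 0,"ay": 0,"az": 0,"jaw": -0.3},
    {"tx": 0,"ty": 0.25,"tz": 0.75,"ax": 0,"ay": 0,"az": 0,"jaw": -0.3},
    {"tx": 0,"ty": 0.25,"tz": 0.75,"ax": 0,"ay": 0,"az": 0,"jaw": -0.3},
    {"tx": 0,"ty": 0.25,"tz": 0.75,"ax": 0,"ay": 0,"az": 0,"jaw": -0.3},
    {"tx": 0,"ty": 0.25,"tz": 0.75,"ax": 0,"ay": 0,"az": 0,"jaw": -0.3},
    {"tx": 0,"ty": 0.3,"tz": 0.85,"ax": 0,"ay": 0,"az": 0,"jaw": -0.3},
    {"tx": 0,"ty": 0.1,"tz": 0.4,"ax": 0,"ay": 0,"az": 0,"jaw": -0.3},
    {"tx": 0,"ty": 0,"tz": 0,"ax": 0,"ay": 0,"az": 0,"jaw": -0.3},
  ],
)

```text
clock: 29.35
position: [0.5548, 0.0549, 0.2338]
orientation: [-70.0, 89.8, -161.2]
contact_force: [-0.0, 0.2, -1.5]
width: 0.0428
```

Run:
```python
from h import *
s=get_state();print(s["clock"],s["position"],s["contact_force"],s["width"]);r=Rt();print(r.round(3))
d=np.array([.555,.0565,0])-s["position"];print("tool delta mm",(r.T@d*1000).round(1))
# lid centre from wrist view: fit disc edge
c=camera_model("wrist");im=capture("wrist")
hsv=cv2.cvtColor(im,cv2.COLOR_BGR2HSV);m=((hsv[...,1]<70)&(hsv[...,2]>50)).astype(np.uint8)*255
m=cv2.morphologyEx(m,cv2.MORPH_OPEN,np.ones((5,5)))
k=max(cv2.findContours(m,0,1)[0],key=cv2.contourArea);k=k[:,0]
z=s["position"][2]-.0385+.005
W=np.array([onplane(c,p,z)[:2] for p in k.astype(float)])-s["position"][:2]
from scipy.optimize import least_squares
W=W[abs(np.linalg.norm(W,axis=1)-.106)<.008]
f=least_squares(lambda q:np.hypot(*(W-q[:2]).T)-q[2],[0,0,.106],loss="soft_l1",f_scale=.001)
print(len(W),f.x.round(4)); u=W-f.x[:2];a=np.degrees(np.arctan2(u[:,1],u[:,0]));print(np.histogram(a,12)[0])
```

```text
29.35 [0.55482576 0.0549075  0.23377082] [-0.03571909  0.21978542 -1.46103497] 0.04279512911519735
[[-0.003  1.    -0.021]
 [-0.001 -0.021 -1.   ]
 [-1.    -0.003  0.001]]
tool delta mm [233.8   0.7  -1.8]
713 [ 4.000e-04 -1.000e-04  1.035e-01]
[ 98   0   0   0   0  77  86  80 106 103  79  84]
```

carry_out(
  rows=[
    {"tx": 0.2,"ty": 0,"tz": -0.04,"ax": 0,"ay": 0,"az": 0,"jaw": -0.3},
    {"tx": 0.2,"ty": 0,"tz": 0,"ax": 0,"ay": 0,"az": 0,"jaw": -0.3},
    {"tx": 0.2,"ty": 0,"tz": 0,"ax": 0,"ay": 0,"az": 0,"jaw": -0.3},
    {"tx": 0.2,"ty": 0,"tz": 0,"ax": 0,"ay": 0,"az": 0,"jaw": -0.3},
    {"tx": 0.15,"ty": 0,"tz": 0,"ax": 0,"ay": 0,"az": 0,"jaw": -0.3},
    {"tx": 0,"ty": 0,"tz": 0,"ax": 0,"ay": 0,"az": 0,"jaw": -0.3},
  ],
)

```text
clock: 30.0
position: [0.555, 0.0581, 0.2059]
orientation: [-69.8, 89.9, -160.9]
contact_force: [-0.3, 1.5, -1.8]
width: 0.0423
```

carry_out(
  rows=[
    {"tx": 0.1,"ty": 0,"tz": 0,"ax": 0,"ay": 0,"az": 0,"jaw": -0.3},
    {"tx": 0.1,"ty": 0,"tz": 0,"ax": 0,"ay": 0,"az": 0,"jaw": -0.3},
    {"tx": 0.1,"ty": 0,"tz": 0,"ax": 0,"ay": 0,"az": 0,"jaw": -0.3},
    {"tx": 0,"ty": 0,"tz": 0,"ax": 0,"ay": 0,"az": 0,"jaw": -0.3},
  ],
)

```text
clock: 30.4
position: [0.5552, 0.0579, 0.1973]
orientation: [-74.6, 90.0, -165.7]
contact_force: [0.1, -1.1, -3.6]
width: 0.0427
```

carry_out(
  rows=[
    {"tx": 0.1,"ty": 0,"tz": 0,"ax": 0,"ay": 0,"az": 0,"jaw": -0.3},
    {"tx": 0.1,"ty": 0,"tz": 0,"ax": 0,"ay": 0,"az": 0,"jaw": -0.3},
    {"tx": 0.1,"ty": 0,"tz": 0,"ax": 0,"ay": 0,"az": 0,"jaw": -0.3},
    {"tx": 0,"ty": 0,"tz": 0,"ax": 0,"ay": 0,"az": 0,"jaw": -0.3},
  ],
)

```text
clock: 30.8
position: [0.5552, 0.058, 0.1882]
orientation: [-71.6, 90.0, -162.6]
contact_force: [-0.1, 0.4, -3.0]
width: 0.0431
```

carry_out(
  rows=[
    {"tx": 0.1,"ty": 0,"tz": 0,"ax": 0,"ay": 0,"az": 0,"jaw": -0.3},
    {"tx": 0.1,"ty": 0,"tz": 0,"ax": 0,"ay": 0,"az": 0,"jaw": -0.3},
    {"tx": 0.1,"ty": 0,"tz": 0,"ax": 0,"ay": 0,"az": 0,"jaw": -0.3},
    {"tx": 0,"ty": 0,"tz": 0,"ax": 0,"ay": 0,"az": 0,"jaw": -0.3},
  ],
)

```text
clock: 31.2
position: [0.5552, 0.058, 0.1792]
orientation: [-72.1, 90.0, -163.1]
contact_force: [-1.1, -0.7, -2.7]
width: 0.0422
```

carry_out(
  rows=[
    {"tx": 0.06,"ty": 0,"tz": 0,"ax": 0,"ay": 0,"az": 0,"jaw": -0.3},
    {"tx": 0.05,"ty": 0,"tz": 0,"ax": 0,"ay": 0,"az": 0,"jaw": -0.3},
    {"tx": 0,"ty": 0,"tz": 0,"ax": 0,"ay": 0,"az": 0,"jaw": -0.3},
  ],
)

```text
clock: 31.5
position: [0.5553, 0.058, 0.1763]
orientation: [-75.0, 90.0, -166.1]
contact_force: [0.2, -0.5, -3.0]
width: 0.0427
```

carry_out(
  rows=[
    {"tx": 0.04,"ty": 0,"tz": 0,"ax": 0,"ay": 0,"az": 0,"jaw": -0.3},
    {"tx": 0,"ty": 0,"tz": 0,"ax": 0,"ay": 0,"az": 0,"jaw": -0.3},
  ],
)

```text
clock: 31.7
position: [0.5556, 0.0581, 0.1754]
orientation: [97.0, 90.0, 6.0]
contact_force: [-0.4, -0.4, -1.0]
width: 0.0427
```

carry_out(
  rows=[
    {"tx": 0.03,"ty": 0,"tz": 0,"ax": 0,"ay": 0,"az": 0,"jaw": -0.3},
    {"tx": 0,"ty": 0,"tz": 0,"ax": 0,"ay": 0,"az": 0,"jaw": -0.3},
  ],
)

```text
clock: 31.9
position: [0.5556, 0.0581, 0.1754]
orientation: [92.4, 90.0, 1.4]
contact_force: [-2.8, -0.2, 5.9]
width: 0.043
```

carry_out(
  rows=[
    {"tx": 0.02,"ty": 0,"tz": 0,"ax": 0,"ay": 0,"az": 0,"jaw": -0.3},
    {"tx": 0,"ty": 0,"tz": 0,"ax": 0,"ay": 0,"az": 0,"jaw": -0.3},
  ],
)

```text
clock: 32.1
position: [0.5557, 0.0581, 0.1754]
orientation: [94.3, 89.9, 3.3]
contact_force: [-5.1, 0.3, 10.3]
width: 0.0426
```

Seated: TCP is 135 mm above its height at the lid grasp, exactly the rim height. Releasing and retreating.

carry_out(
  rows=[
    {"tx": -0.05,"ty": 0,"tz": 0,"ax": 0,"ay": 0,"az": 0,"jaw": -0.3},
    {"tx": 0,"ty": 0,"tz": 0,"ax": 0,"ay": 0,"az": 0,"jaw": 0.3},
    {"tx": 0,"ty": 0,"tz": 0,"ax": 0,"ay": 0,"az": 0,"jaw": 0.8},
    {"tx": 0,"ty": 0,"tz": 0,"ax": 0,"ay": 0,"az": 0,"jaw": 1},
    {"tx": 0,"ty": 0,"tz": 0,"ax": 0,"ay": 0,"az": 0,"jaw": 1},
    {"tx": -0.4,"ty": 0,"tz": 0,"ax": 0,"ay": 0,"az": 0,"jaw": 1},
    {"tx": -0.9,"ty": 0,"tz": 0,"ax": 0,"ay": 0,"az": 0,"jaw": 1},
    {"tx": -0.9,"ty": 0,"tz": 0,"ax": 0,"ay": 0,"az": 0,"jaw": 1},
    {"tx": -0.9,"ty": 0,"tz": 0,"ax": 0,"ay": 0,"az": 0,"jaw": 1},
    {"tx": 0,"ty": 0,"tz": 0,"ax": 0,"ay": 0,"az": 0,"jaw": 1},
  ],
)

```text
clock: 33.1
position: [0.5575, 0.0584, 0.2735]
orientation: [105.3, 89.6, 14.3]
contact_force: [0.4, -0.5, -0.0]
width: 0.0854
```

Run:
```python
from h import *
s=get_state();print(s["clock"],s["position"],s["contact_force"],s["width"])
out=[]
for n,ctr in (("wrist",None),("scene",(337,225))):
    c=camera_model(n);im=capture(n);B=np.array([.555,.0565,0])
    for r,z in ((.106,.140),(.022,.182)):
        pts=np.array([proj(c,B+[r*np.cos(a),r*np.sin(a),z]) for a in np.arange(0,6.3,.1)]);cv2.polylines(im,[pts.astype(int)],False,(0,255,0),1)
    out.append(cv2.resize(im,(400,300)) if n=="wrist" else cv2.resize(im[150:300,237:437],(400,300),interpolation=2))
cv2.imwrite("pics/fin.png",np.hstack(out))
```

```text
33.1 [0.55746792 0.05842567 0.27348453] [ 0.42317522 -0.5183576  -0.02849965] 0.08541102558905017
```

View pics/fin.png

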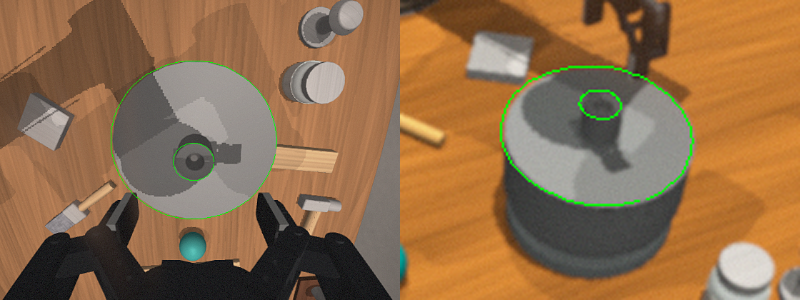

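The lid lies flat on the rim. The disc and collar match the circles drawn for the seated position in both views, the post shows inside the collar, and the gripper is clear.

```bash
python3 -c "
from plant import finish_job
print(finish_job())"
```

```text
the job is handed in; nothing more can be done
None
```

I loaded both big beads, seated the lid on the rim and handed the job in at about 33 s. `finish_job` gave no verdict.

- **Beads:** The round bead is in the -y half and the olive-shaped one in the +y half. Each was lowered to the floor and released. The highest contact readings at the tool were about 11 N for the round bead and a few newtons for the olive. The last check before the lid went on put their centres about 60 mm and 54 mm either side of the divider.
- **Lid:** It slid over the post and stopped exactly 135 mm above its height on the table, which is the rim height. It was pressed to about 10 N before release. The last two pictures show it flat on the rim and centred on the post, with the gripper clear.
- **Small bead:** The last picture from above put it within a pixel of its starting place.

Three things disagreed or varied along the way:

- **Bowl position:** The first estimates differed by up to 6 mm. The wrist view settled it, and the lid slid on without side force.
- **Finger opening:** It read about 2 mm less than each bead's diameter, which I took for give in the pads. Both beads held firmly.
- **Round bead grip:** I gripped it twice at trial heights before lifting, and it did not move.

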